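# Lock the grinding cup onto the spice grinder's drive base

### The job

Lock the steel grinding cup onto the spice grinder's drive base. Press the collar's thumb pad down against its spring and swing it aside to open the mouth, slide the cup fully home into the seat, then press the pad again and swing it back until the collar springs up in its locked notch. Keep the cup upright and leave the bowls and the brass mister where they are.

Things in the scene. Friction and masses are not known exactly. Their poses are not given: they have to be found in the camera images.
- seat (a point): Centre of the cup seat of the drive base and axis of its collar, on top of the aluminium deck (295 x 150 x 8 mm). Axes: z up, -x out of the mouth along the deck's free apron, where the cup stands. The cup enters moving along +x. The deck runs from x = -215 to +80 mm, y = -75 to +75 mm.
- mouth (a point): Middle of the mouth, at deck level, 50 mm before the seat; same axes. From here inwards a dark steel housing, top 20 mm above the deck, has a slot 54 mm wide for the cup's body; the foot passes below it between walls 82 mm apart. Outside, two fences on the deck, 20 mm high, flare from 82 mm apart at the mouth to 135 mm apart about 58 mm further out.
- stop_wall (a point): Top of the curved dark stop wall behind the collar, 54 mm above the deck, 50 to 71 mm from the seat's axis, at bearings -62 to -3 degrees from the base's +x. Its inner tooth holds the collar's lug.
- cup_center (a point): The grinding cup, loose, about 0.35 kg: steel foot disc 76 mm in diameter and 8 mm thick, on it a steel cylinder 48 mm in diameter with a dark wooden lid 50 mm in diameter, 80 mm tall in all. This point is on its axis, 40 mm above its underside. Home: axis on the seat's axis (about 3 mm of play), standing on the deck.
- collar_ring (a point): Centre of the top of the C-shaped steel ring of the collar, on the seat's axis, 48 mm above the deck when up. Ring 62 mm inside, 90 mm outside, 14 mm high. An arm joins it to the thumb pad.
- pad (a point): Centre of the top face of the collar's thumb pad, 100 mm from the seat's axis, 46 mm above the deck when up. Pad 62 mm wide (across the arm), 50 mm long (radially). Two upright ears, 16 mm high, 50 mm apart inside, stand on its sides: shut fingertips fit between, press down and push an ear. Pad's bearing about the seat, from the base's +x anticlockwise: 35 degrees + collar_turn.
- collar_turn (a joint): Collar angle about the seat's axis, rad, anticlockwise from above: 0 = open stop, mouth free; 1.309 = locked stop, ring closes the mouth (where it starts). It turns only while pressed down 8 mm or more; when up, a tooth keeps it within about 0.05 of either end. Stays where left; let go midway it stays down, at either end it springs up. Light friction.
- collar_press (a joint): How far the collar is pressed down (m): 0 = up, 0.013 = bottom stop. A spring pushes it up: about 4 N at the top, 9 N at the bottom.
Mind the look-alikes: they are no part of the job. What is shaped like the part that bears cup_center but pink is not meant.

How it is judged:
By the outcome, as a careful person would: the job done as asked, in the order asked, and still so for the second after the job is handed in, with the robot touching nothing.
It also fails if it takes over 69 s, if anything falls off the work surface, if the arm or the gripper's body presses on something with over 40 N, if the wrist force passes 120 N, or if a joint passes its speed limit or range.

### The arm

A 6-joint arm with a two-finger parallel gripper is mounted at the origin on the work surface. World frame = base frame: x ahead of the robot, y to its left, z up, the work surface at z = 0. Lengths are in m, angles in degrees, forces in N, time in s.
With the tool pointing down it reaches from about 0.35 to 0.975 m from the base axis. Payload 4.9 kg.
Tool frame: the origin (TCP) lies between the finger pads; the fingertips stand 17 mm ahead of it and the grasp point (between the pads) lies 2 mm behind it (ctrl.nose_length is the distance from the TCP to the fingertips, in m); z points along the fingers, y is the line along which they close (so a half turn about z gives the same grasp; the last joint's range is limited). The gripper opens to 85 mm and grips with 20 to 120 N. Pads are 22 mm wide; open, the fingers measure 114 mm over their backs; the gripper's body (76 mm by 85 mm) begins 54 mm behind the grasp point. The pads swing forward as they close: fully open they stand 13 mm farther back than shut.
Start: joints at [-82.907, 3.019, 92.412, -0, 84.569, -6.818], TCP at [0.15, -0.607, 0.248] pointing down, gripper open.
Joint ranges: [-172.51, 172.51], [-57.92, 126.97], [3.15, 148.05], [-58.71, 238.71], [5.1, 150.11], [-179.66, 179.66]. Speed limits (degrees/s): [147.25, 147.25, 180, 180, 180, 180].

### API

Orientations are given as [roll, pitch, yaw] about the fixed x, y, z axes, in that order (R = Rz(yaw) Ry(pitch) Rx(roll)).
In Python, from workcell import ctrl gives the robot as it stands. The module is installed in compiled form; this text tells all that it offers. Calls block until the motion is done:
- ctrl.move_to(position, orientation): joint-space move of the TCP to a pose.
- ctrl.move_straight(position, orientation=None, max_speed=0.15, threshold=None): straight line of the TCP; orientation=None keeps the orientation; max_speed is the mean speed in m/s. With threshold (N) it stops when the force on the tool has changed by that much, and returns True; else False.
- ctrl.move_j(angles): joint-space move.
- ctrl.gripper_to(opening, force=None): opening from 0.0 (shut) to 1.0 (fully open); force is the grip in N (None keeps the last); returns when the fingers have stopped.
- ctrl.dwell(seconds).
- ctrl.inverse_kinematics(position, orientation): joint angles nearest the present ones, or None.
- ctrl.camera(name): name is "side" or "top"; returns a dict with "pixels" (480x640x3 uint8, red, green, blue), "fov_y" (degrees; the focal length in pixels is half the picture's height over the tangent of half this angle, whatever the lens; pixels are square), "cx", "cy" (the principal point, pixels), "view" (4x4, takes a point from world to camera coordinates). Camera axes: x right, y down, z forward; pixel columns grow to the right and rows downward; lengths in m; the calibration is good to about 2 mm. A picture is of the moment at which its call begins. There is no depth.
A pose or a line that the arm cannot do raises ctrl.MotionError and nothing moves.
- ctrl.finish_job(): hands the job in; it is judged then, once.
Readings, each from a call of its own:
- ctrl.read_time(): time.
- ctrl.read_joints(): joint angles.
- ctrl.read_dq(): joint speeds.
- ctrl.read_joint_torque(): joint torques, N m.
- ctrl.read_tool_pos(): TCP position.
- ctrl.read_tcp_rot(): TCP orientation.
- ctrl.read_ft_force(): force on the tool from outside, world axes, zero at the start.
- ctrl.read_moment(): the same for the moment, N m.
- ctrl.read_opening(): opening from 0.0 (shut) to 1.0 (fully open).
- ctrl.read_gripper_force(): force on a finger pad.
Only numpy, scipy, OpenCV 4.12 (cv2) and the standard library are available. Lean on these libraries where they do the work, as an engineer would, in place of code of your own. Each camera call takes 0.05 s, during which the arm holds its last target. There are 200 camera calls.

## Working session

There is one attempt and no reset: what is moved stays moved. The work goes in short steps, each a Python script; the robot and the scene stay as the last script left them, time stands still between calls to the robot, and variables do not carry over. Pictures are saved under pics/ and viewed, at most 10 in all, crops included, and the job is handed in when it is done.

```bash
mkdir -p pics; python3 - <<'E'
from workcell import ctrl
import cv2,numpy as np,pickle
for n in("top","side"):
    c=ctrl.camera(n); cv2.imwrite(f"pics/{n}0.png",c["pixels"][:,:,::-1]); pickle.dump(c,open(n+"0.pkl","wb"))
    print(n,c["fov_y"],c["cx"],c["cy"],np.round(c["view"],3).tolist())
print(ctrl.read_time(),ctrl.read_tcp_rot(),ctrl.nose_length)
E
```

```text
top 46.52607855109934 316.3618896192321 232.56155447904231 [[0.012, -1.0, -0.025, 0.026], [-0.986, -0.008, -0.169, 0.616], [0.169, 0.027, -0.985, 0.809], [0.0, 0.0, 0.0, 1.0]]
side 43.68444110452011 327.415389368698 244.00885235192234 [[0.993, -0.115, -0.023, -0.612], [-0.078, -0.505, -0.86, 0.134], [0.088, 0.856, -0.51, 0.888], [0.0, 0.0, 0.0, 1.0]]
0.1 [-1.79892551e+02 -1.32965447e-02  1.39132697e+01] 0.017
```

View pics/top0.png

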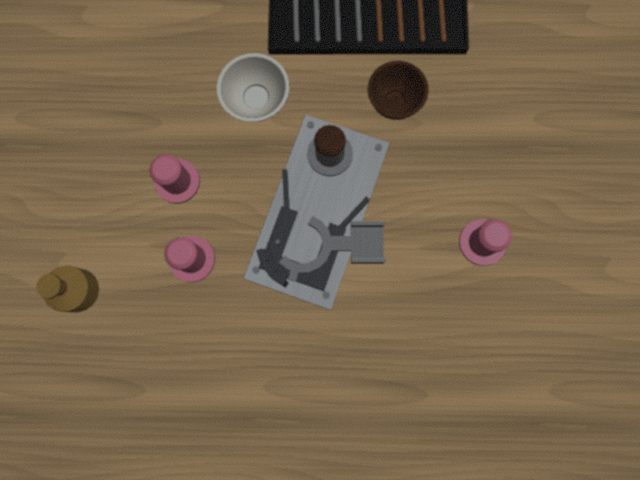

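View pics/side0.png

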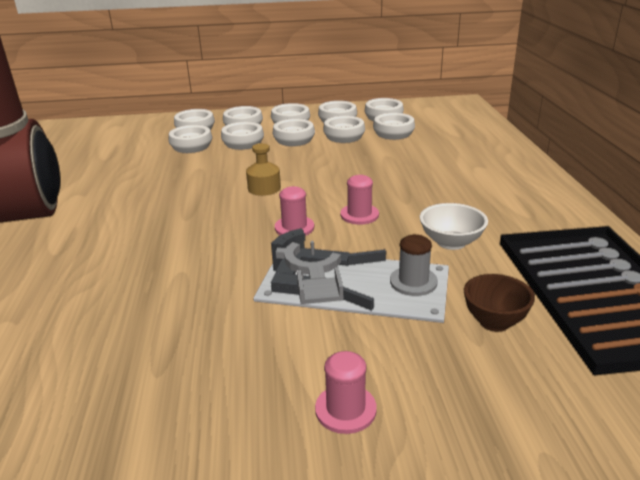

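The steel cup with the dark lid, at (330,145) in top and (414,262) in side, is the one meant. The three pink look-alikes, at (176,180), (188,258) and (485,240) in top, are not. The deck's mouth faces world +x, and the pad is at (368,243). I'll enlarge both views to measure and confirm.

```bash
python3 - <<'E'
import cv2
a=cv2.imread("pics/top0.png")[110:315,235:405]; b=cv2.imread("pics/side0.png")[220:325,250:460]
def f(im,k,o,n):
    im=cv2.resize(im,None,fx=k,fy=k,interpolation=cv2.INTER_CUBIC); im=cv2.convertScaleAbs(im,alpha=1.5)
    cv2.imwrite(n,im); print(im.shape)
f(a,2.9,0,"pics/t1.png"); f(b,3.8,0,"pics/s1.png")
E
```

```text
(594, 493, 3)
(399, 798, 3)
```

View pics/t1.png

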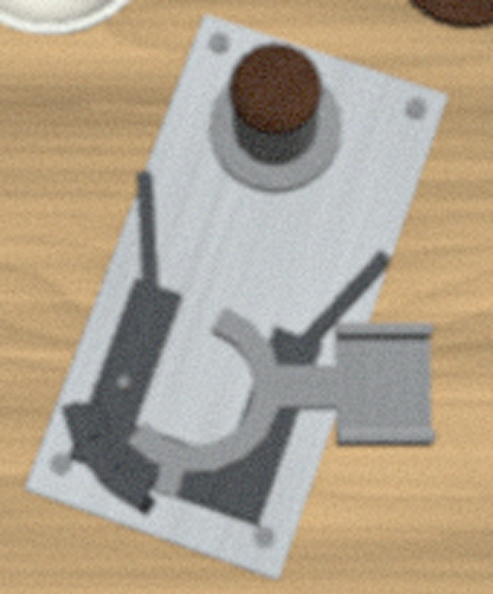

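View pics/s1.png

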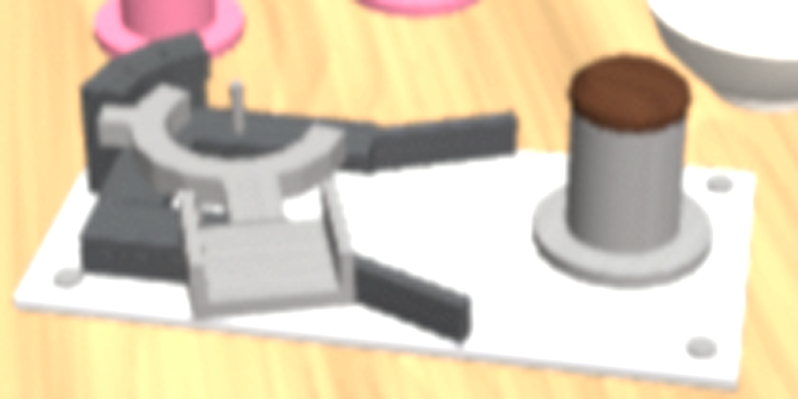

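```bash
cat >geo.py <<'E'
import numpy as np,pickle
from scipy.optimize import least_squares
def proj(c,P):
    V=np.array(c["view"]);q=np.atleast_2d(P)@V[:3,:3].T+V[:3,3]
    f=240/np.tan(np.radians(c["fov_y"])/2)
    return q[:,:2]/q[:,2:]*f+[c["cx"],c["cy"]]
def uncrop(p,k,o): return (np.array(p,float)+.5)/k-.5+o
def b2w(s,P):  # s=x,y,z,yaw ; base coords -> world
    P=np.atleast_2d(P);c,n=np.cos(s[3]),np.sin(s[3])
    return np.c_[s[0]+c*P[:,0]-n*P[:,1],s[1]+n*P[:,0]+c*P[:,1],s[2]+P[:,2]]
E
python3 - <<'E'
from geo import *
T=pickle.load(open("top0.pkl","rb"));S=pickle.load(open("side0.pkl","rb"))
tp=uncrop([(447,95),(205,14),(279,578),(26,488)],2.9,[235,110]);sp=uncrop([(755,174),(738,380),(16,298)],3.8,[250,220])
B=np.array([(-.215,.075,0),(-.215,-.075,0),(.08,.075,0),(.08,-.075,0)])
def r(s): 
    W=b2w(s,B);return np.r_[(proj(T,W)-tp).ravel(),(proj(S,W[[1,0,2]])-sp).ravel()]
o=least_squares(r,[.5,0,.008,np.pi+.3]);s=o.x;print("free",s,np.degrees(s[3]),np.round(o.fun,1))
o=least_squares(lambda q:r([q[0],q[1],.008,q[2]]),s[[0,1,3]]);s=np.array([o.x[0],o.x[1],.008,o.x[2]]);print("z8",s,np.degrees(s[3]),np.round(o.fun,1))
# cup: circle extents
a=np.linspace(0,2*np.pi,200)
def circ(x,y,z,r): return np.c_[x+r*np.cos(a),y+r*np.sin(a),0*a+z]
def rc(q):
    z=.008
    f=proj(T,circ(*q,z+.008,.038));l=proj(T,circ(*q,z+.08,.025));fs=proj(S,circ(*q,z+.008,.038));ls=proj(S,circ(*q,z+.08,.025))
    k=lambda x,y:uncrop((x,y),2.9,[235,110]);m=lambda x,y:uncrop((x,y),3.8,[250,220])
    t=[f[:,0].min()-k(209,0)[0],f[:,0].max()-k(341,0)[0],f[:,1].max()-k(0,190)[1],l[:,0].min()-k(231,0)[0],l[:,0].max()-k(320,0)[0],l[:,1].min()-k(0,43)[1]]
    u=[fs[:,0].min()-m(533,0)[0],fs[:,0].max()-m(711,0)[0],ls[:,0].min()-m(570,0)[0],ls[:,0].max()-m(690,0)[0],ls[:,1].min()-m(0,55)[1]]
    return np.array(t+u)
o=least_squares(rc,s[:2]+[.18,.05]);c=o.x;print("cup",c,np.round(o.fun,1))
R=np.array([[np.cos(s[3]),np.sin(s[3])],[-np.sin(s[3]),np.cos(s[3])]]);print("cup in base",R@(c-s[:2]))
for b in(35,110):
    A=np.radians(b);P=b2w(s,[.1*np.cos(A),.1*np.sin(A),.046]);print("pad",b,P,(proj(T,P)-[235,110])*2.9,(proj(S,P)-[250,220])*3.8)
np.save("s.npy",s);np.save("cup.npy",c)
E
```

```text
free [0.599845   0.05403953 0.0061653  2.81216722] 161.12531272120114 [ 0.5 -1.  -0.5 -0.8 -0.1  0.3 -0.6 -0.   0.   0.1  0.1  0.4 -1.3  0.5]
z8 [0.59954691 0.0534918  0.008      2.81156446] 161.09077760603435 [ 1.  -1.1 -0.1 -1.1  0.2  0.5 -0.5  0.   0.1 -0.5  0.1 -0.3 -1.6 -0.2]
cup [0.75546684 0.01232424] [ 0.3  0.8  0.  -0.8  1.4 -1.8 -1.2  0.  -1.1  0.2 -2.5]
cup in base [-0.16084659 -0.01158305]
pad 35 [[0.50346453 0.0257758  0.054     ]] [[245.58862475 567.60790617]] [[  7.87128318 178.17433033]]
pad 110 [[ 0.60145056 -0.04649008  0.054     ]] [[384.24020123 382.56040185]] [[265.67955834 258.53988373]]
```

```bash
cat >>geo.py <<'E'
from workcell import ctrl
s=np.load("s.npy")
YAW=np.degrees(s[3])
def pad_pose(bear,z):
    A=np.radians(bear);p=b2w(s,[.1*np.cos(A),.1*np.sin(A),0])[0];p[2]=z
    return p,[180,0,(bear+YAW+90-180)%360 if False else bear+YAW-90]
E
python3 - <<'E'
from geo import *
T=pickle.load(open("top0.pkl","rb"));S=pickle.load(open("side0.pkl","rb"))
a=uncrop((123,382),2.9,[235,110]);b=uncrop((238,84),3.8,[250,220])
o=least_squares(lambda P:np.r_[(proj(T,P)-a)[0],(proj(S,P)-b)[0]],[.6,.1,.05]);P=o.x
c,n=np.cos(s[3]),np.sin(s[3]);d=P[:2]-s[:2];print("pin base",c*d[0]+n*d[1],-n*d[0]+c*d[1],P[2]-s[2],o.fun)
ctrl.gripper_to(0.0,40)
p,q=pad_pose(110,.12);print(p,q,ctrl.inverse_kinematics(p,q))
p2,q2=pad_pose(29,.06);print(p2,q2,ctrl.inverse_kinematics(p2,q2))
ctrl.move_to(p,q)
p[2]=.082;ctrl.move_straight(p,q)
f0=ctrl.read_ft_force()
p[2]=.055;h=ctrl.move_straight(p,q,max_speed=.02,threshold=2.5)
print(h,ctrl.read_tool_pos(),ctrl.read_ft_force()-f0,ctrl.read_time(),ctrl.read_joints(),ctrl.read_opening())
E
```

```text
pin base 0.010108752339088145 -0.038172900865272794 0.04292248422077172 [-0.00626471 -0.50736604 -0.5309276   0.12069472]
[ 0.60145056 -0.04649008  0.12      ] [180, 0, np.float64(181.09077760603435)] [ -11.48533959    6.46828134  101.50051056    0.           72.0312081
 -102.5761172 ]
[0.50109377 0.03597097 0.06      ] [180, 0, np.float64(100.09077760603435)] [ -4.38750153  -2.33956862 117.01095495   0.          65.32861367
 -14.47827914]
True [ 0.60149432 -0.04669408  0.06946584] [-0.76006268 -0.34918433  4.75737266] 4.5917 [-1.14903012e+01  1.00439125e+01  1.02901448e+02 -3.30317438e-02
  6.70455568e+01 -1.02577480e+02] 0.0006467472560756514
```

```bash
cat >>geo.py <<'E'
def sweep(bs,z,last,v=.06):
    for b in bs:
        p,q=pad_pose(b,z);ctrl.move_straight(p,q,max_speed=v)
        print(b,np.round(ctrl.read_ft_force(),1),np.round(ctrl.read_tool_pos(),4))
    p,q=pad_pose(last,z);h=ctrl.move_straight(p,q,max_speed=.03,threshold=8)
    t=ctrl.read_tool_pos()[:2]-s[:2];print("end",h,np.degrees(np.arctan2(t[1],t[0]))-YAW,np.round(ctrl.read_ft_force(),1),ctrl.read_time())
E
python3 - <<'E'
from geo import *
import cv2
p,q=pad_pose(110,.0605);ctrl.move_straight(p,q,max_speed=.03);print(ctrl.read_ft_force())
sweep([100,90,80,70,60,50,40,33],.0605,24)
for n in("top","side"): cv2.imwrite(f"pics/{n}2.png",cv2.resize(ctrl.camera(n)["pixels"][110:330,220:480,::-1],None,fx=1.5,fy=1.5) )
a,b=[cv2.imread(f"pics/{n}2.png") for n in("top","side")];cv2.imwrite("pics/both2.png",np.hstack([a,b]))
E
```

```text
[-1.17080714 -0.56589876  7.85016152]
100 [-0.2 -1.   6.9] [ 0.5849 -0.0457  0.062 ]
90 [-0.7 -0.5  7.2] [ 0.5679 -0.0415  0.0619]
80 [-1.4 -0.4  7.2] [ 0.5519 -0.0345  0.0619]
70 [-2.  -1.2  6.9] [ 0.5373 -0.0247  0.0618]
60 [-2.8 -1.4  6.4] [ 0.5246 -0.0125  0.0617]
50 [-3.  -1.1  7. ] [0.5142 0.0017 0.0616]
40 [-2.7 -0.5  7.7] [0.5064 0.0175 0.0615]
33 [-3.  -2.7  7.1] [0.5031 0.0287 0.0617]
end False -334.6210221136963 [ 0.7 -9.8  5.7] 9.1417
```

View pics/both2.png

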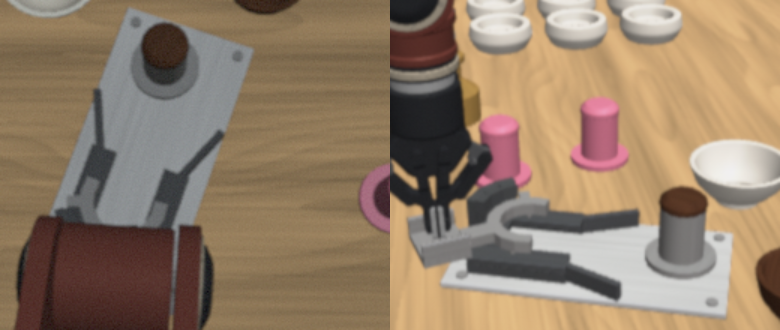

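The collar is swung to its open stop, with the C gap facing the mouth and the tool at a firm stop. Next I release it and go to the cup.

```bash
python3 - <<'E'
from geo import *
import cv2
t=ctrl.read_tool_pos();t[2]=.13;ctrl.move_straight(t,max_speed=.12)
c=np.load("cup.npy");q=[180,0,YAW]
ctrl.move_to([c[0],c[1],.17],q);ctrl.gripper_to(1.0)
a=ctrl.camera("top")
ctrl.move_straight([c[0],c[1],.076],q,max_speed=.1)
print(ctrl.gripper_to(0.3,40),ctrl.read_opening(),ctrl.read_gripper_force(),ctrl.read_ft_force(),ctrl.read_time(),ctrl.read_tool_pos())
A,B=[ctrl.camera(n)["pixels"][...,::-1] for n in("top","side")]
cv2.imwrite("pics/b3.png",np.hstack([cv2.resize(A[110:310,220:420],None,fx=2,fy=2),cv2.resize(B[140:340,250:450],None,fx=2,fy=2)]))
E
```

```text
False 0.5681728331420444 41.02378782117739 [0.45345462 1.0418568  4.34749975] 13.425 [0.75600842 0.01245874 0.07716149]
```

View pics/b3.png

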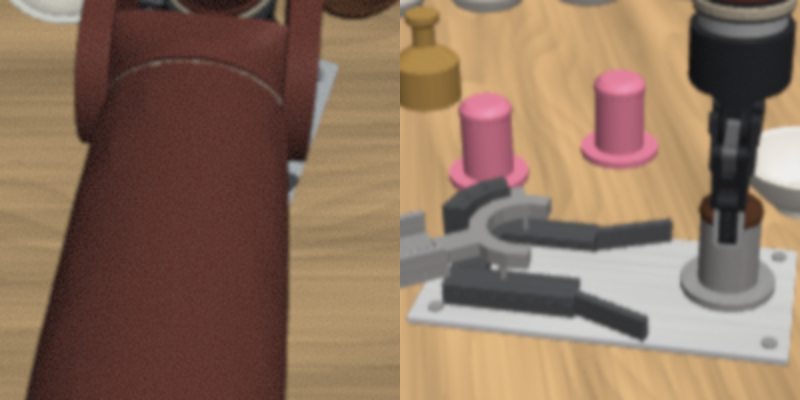

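The gripper holds the body at 48.3 mm, and the collar's mouth is open. Now I slide the cup in.

```bash
python3 - <<'E'
from geo import *
z=.0768;q=[180,0,YAW]
c,n=np.cos(s[3]),np.sin(s[3])
def loc(v): return np.array([c*v[0]+n*v[1],-n*v[0]+c*v[1]])
for x,th in((-.115,None),(-.06,15),(-.035,12),(-.01,12),(.006,12)):
    p=b2w(s,[x,0,0])[0];p[2]=z
    h=ctrl.move_straight(p,q,max_speed=.06 if x<-.1 else .04,threshold=th)
    t=ctrl.read_tool_pos();f=ctrl.read_ft_force()
    print(x,h,np.round(loc(t[:2]-s[:2])*1e3,1),round(t[2],4),"F",np.round(loc(f[:2]),1),round(f[2],1),ctrl.read_time())
    if h: break
E
```

```text
-0.115 False [-115.4   -0.2] 0.0773 F [-4.2 -1.9] 5.5 14.4667
-0.06 True [-94.3  -0.1] 0.0828 F [0.5 0.5] -3.2 15.2333
```

```bash
python3 - <<'E'
from geo import *
import cv2
print(ctrl.read_tool_pos(),ctrl.read_tcp_rot(),ctrl.read_ft_force(),ctrl.read_opening(),ctrl.read_gripper_force(),ctrl.read_time())
B=ctrl.camera("side")["pixels"][...,::-1]
cv2.imwrite("pics/b4.png",cv2.resize(B[200:340,250:450],None,fx=4,fy=4,interpolation=cv2.INTER_CUBIC))
E
```

```text
[0.68879256 0.02300106 0.08283816] [179.9427228    0.80649269 161.08933477] [-0.64095415 -0.32320062 -3.15288873] 0.5599629433323887 41.98123107809806 15.2333
```

View pics/b4.png

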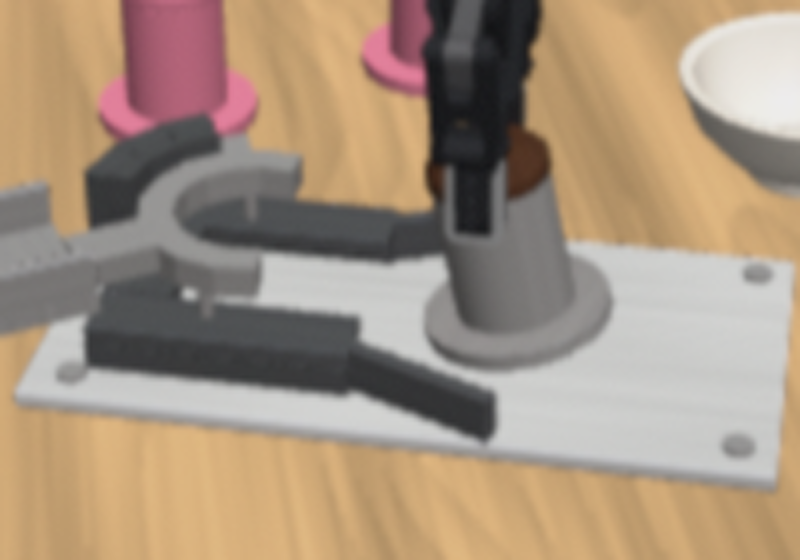

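The drag tipped the cup about 10° about the finger line: the lid leads and the front edge of the foot is down. Lowering onto that edge will turn it upright. I'll then re-grip with the fingers fore and aft, which resists this tilt.

```bash
python3 - <<'E'
from geo import *
import cv2
t=ctrl.read_tool_pos()
for z in(.0798,.0768):
    h=ctrl.move_straight([t[0],t[1],z],[180,0,YAW],max_speed=.02,threshold=25)
    print(h,ctrl.read_tool_pos(),ctrl.read_ft_force(),ctrl.read_tcp_rot())
ctrl.gripper_to(.72,20);ctrl.dwell(.3);ctrl.gripper_to(1.0)
print(ctrl.read_ft_force())
ctrl.move_straight([t[0],t[1],.16],max_speed=.12)
p=b2w(s,[-.2,.0,0])[0]
ctrl.move_to([p[0]-.0,p[1]-.16,.2],[180,0,YAW-90])
A,B=[ctrl.camera(n)["pixels"][...,::-1] for n in("top","side")]
cv2.imwrite("pics/A5.png",A)
cv2.imwrite("pics/b5.png",np.hstack([cv2.resize(A[110:310,235:405],None,fx=2.8,fy=2.8,interpolation=cv2.INTER_CUBIC)[:,:480],cv2.resize(B[200:340,340:420],None,fx=4,fy=4,interpolation=cv2.INTER_CUBIC)]))
print(ctrl.read_time())
E
```

```text
False [0.69068938 0.02236642 0.08169945] [1.5836024  0.39573629 5.81883339] [179.97256432   0.197983   161.07488034]
False [0.69244443 0.02187484 0.08092362] [ 2.03566599 -0.9894829   9.43292   ] [179.94437435   0.45631921 161.07806063]
[-0.8580375  -0.72824013  0.15528171]
19.1417
```

View pics/b5.png

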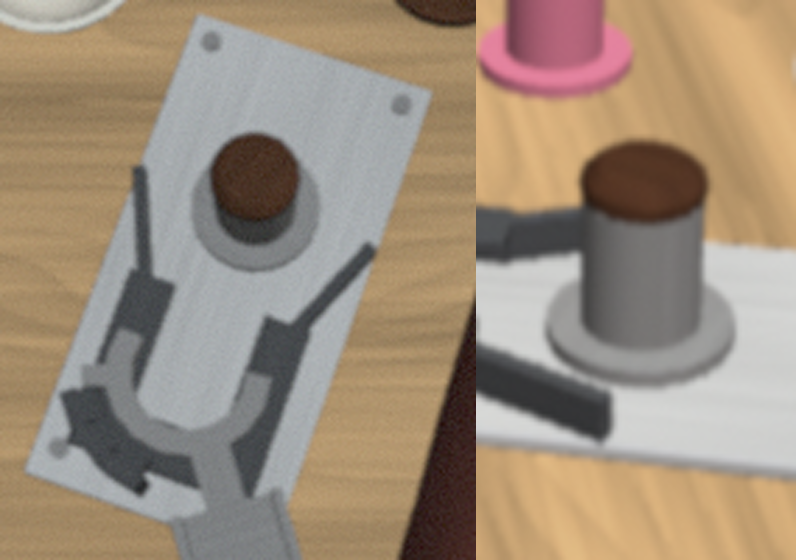

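```bash
cat >slide.py <<'E'
from geo import *
c,n=np.cos(s[3]),np.sin(s[3])
def loc(v): return np.array([c*v[0]+n*v[1],-n*v[0]+c*v[1]])
def rep(tag):
    t=ctrl.read_tool_pos();f=ctrl.read_ft_force()
    print(tag,np.round(loc(t[:2]-s[:2])*1e3,1),round(t[2],4),"F",np.round(loc(f[:2]),1),round(f[2],1),"rot",np.round(ctrl.read_tcp_rot(),2),round(ctrl.read_opening(),3),round(ctrl.read_time(),1))
E
python3 - <<'E'
from slide import *
T=pickle.load(open("top0.pkl","rb"));a=np.linspace(0,2*np.pi,200)
circ=lambda x,y,z,r:np.c_[x+r*np.cos(a),y+r*np.sin(a),0*a+z]
k=lambda x,y:uncrop((x,y),2.8,[235,110])
def rc(q):
    f=proj(T,circ(*q,.016,.038));l=proj(T,circ(*q,.088,.025))
    return [f[:,0].min()-k(192,0)[0],f[:,0].max()-k(319,0)[0],f[:,1].max()-k(0,270)[1],l[:,0].min()-k(211,0)[0],l[:,0].max()-k(299,0)[0],.4*(l[:,1].min()-k(0,133)[1])]
o=least_squares(rc,[.69,.02]);u=o.x;print(u,np.round(o.fun,1),"base",loc(u-s[:2]))
q=[180,0,YAW-90]
ctrl.move_to([*u,.16],q);ctrl.move_straight([*u,.0775],q,max_speed=.1)
rep("pre");ctrl.gripper_to(.3,40);rep("grip")
t=ctrl.read_tool_pos();f=ctrl.read_ft_force()
zc=.0775+max(0,min(.004,(f[2]+1.5)/2500));np.save("zc.npy",zc)
ctrl.move_straight([t[0],t[1],zc],q,max_speed=.03);rep("ease")
x0=loc(t[:2]-s[:2])[0]
for x in np.arange(x0+.015,-.045,.015):
    p=b2w(s,[x,0,0])[0];p[2]=zc
    h=ctrl.move_straight(p,q,max_speed=.04,threshold=12);rep(f"{x:.3f} {h}")
    if h:break
E
```

```text
[0.70317617 0.0184211 ] [-0.4  0.7  0.3 -1.   0.8 -0.7] base [-0.10940207 -0.00040506]
pre [-110.    -0.7] 0.0785 F [-0.1 -0.3] 0.4 rot [ 1.7991e+02 -2.0000e-02  7.1100e+01] 0.998 21.0
grip [-110.2   -0.5] 0.0788 F [-0.   0.1] 3.8 rot [ 1.7988e+02 -3.0000e-02  7.1090e+01] 0.559 21.4
ease [-109.6   -0.3] 0.0787 F [-0.4  0.4] -1.3 rot [-1.7991e+02  3.0000e-02  7.1090e+01] 0.556 21.7
-0.095 False [-94.8  -0. ] 0.0794 F [0.  0.8] -2.3 rot [-1.7998e+02  1.0000e-02  7.1100e+01] 0.562 22.2
-0.080 False [-80.   -0.1] 0.0797 F [-0.8 -0.1] -2.9 rot [179.99  -0.    71.1 ] 0.561 22.7
-0.065 False [-65.1  -0. ] 0.0796 F [-0.3  0.3] -3.4 rot [179.99   0.    71.1 ] 0.555 23.2
-0.050 False [-50.1  -0. ] 0.0797 F [-0.1 -0.1] -3.0 rot [179.99  -0.    71.1 ] 0.559 23.8
```

```bash
python3 - <<'E'
from slide import *
import cv2
zc=float(np.load("zc.npy"))-.0007;q=[180,0,YAW-90]
for x in(-.035,-.02,-.008,.006):
    p=b2w(s,[x,0,0])[0];p[2]=zc
    h=ctrl.move_straight(p,q,max_speed=.03,threshold=10);rep(f"{x:.3f} {h}")
    if h:break
B=ctrl.camera("side")["pixels"][...,::-1]
cv2.imwrite("pics/b6.png",cv2.resize(B[190:330,240:440],None,fx=4,fy=4,interpolation=cv2.INTER_CUBIC))
E
```

```text
-0.035 False [-34.9  -0. ] 0.0789 F [-0.3  0.2] -2.5 rot [179.99  -0.    71.1 ] 0.558 24.4
-0.020 False [-20.  -0.] 0.079 F [0.2 0.2] -3.2 rot [179.99  -0.    71.09] 0.559 25.1
-0.008 False [-7.9 -0. ] 0.0789 F [-0.8 -0.7] -3.5 rot [179.99  -0.    71.1 ] 0.555 25.6
0.006 False [4.5 0. ] 0.0795 F [-5.4  0.4] -6.2 rot [ 1.797e+02 -2.000e-02  7.110e+01] 0.556 26.2
```

View pics/b6.png

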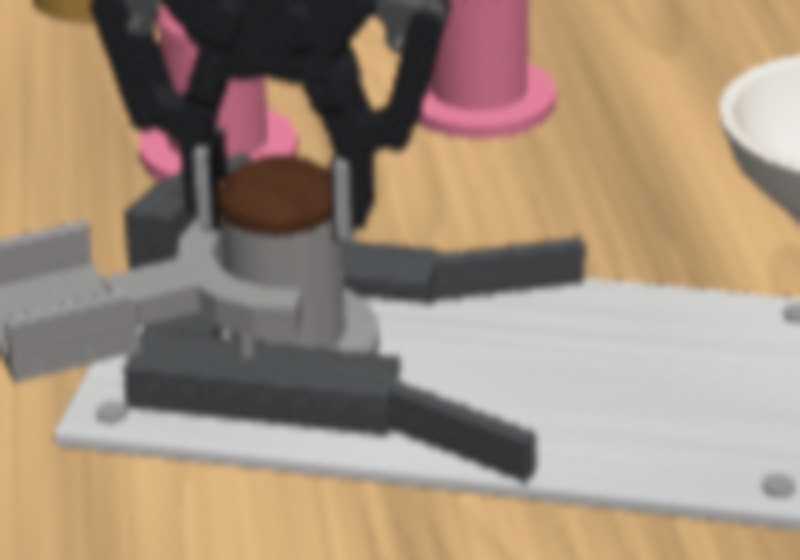

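The cup is against the seat's end: contact came at +4.5 mm with 5 N. I'll release it, then press the pad and swing the collar back.

```bash
python3 - <<'E'
from slide import *
q=[180,0,YAW-90]
p=b2w(s,[.002,0,0])[0];p[2]=.0775
ctrl.move_straight(p,q,max_speed=.02);rep("ease")
ctrl.gripper_to(.75,20);rep("open")
p[2]=.17;ctrl.move_straight(p,q,max_speed=.12)
ctrl.gripper_to(0,40)
p,r=pad_pose(35,.13);ctrl.move_to(p,r)
p[2]=.082;ctrl.move_straight(p,r,max_speed=.1)
p[2]=.055;h=ctrl.move_straight(p,r,max_speed=.02,threshold=2.5);rep(f"touch {h}")
E
```

```text
ease [ 2.3 -0.2] 0.0787 F [4.8 0.2] 5.1 rot [-179.92    0.     71.1 ] 0.559 26.6
open [ 1.9 -0.1] 0.0775 F [-0.2  0. ] -0.5 rot [ 1.7999e+02 -1.0000e-02  7.1090e+01] 0.751 27.0
touch True [82.1 57.4] 0.0699 F [-0.3 -0.6] 4.0 rot [-1.7997e+02 -2.0000e-02  1.0609e+02] 0.002 30.5
```

```bash
python3 - <<'E'
from slide import *
import cv2
Z=.0597
p,r=pad_pose(35,Z);ctrl.move_straight(p,r,max_speed=.03);rep("press")
sweep([45,55,65,75,85,95,105,112],Z,121)
rep("end")
t=ctrl.read_tool_pos();t[2]=.15;ctrl.move_straight(t,max_speed=.08)
ctrl.move_to([.45,-.3,.3],[180,0,90])
A,B=[ctrl.camera(n)["pixels"][...,::-1] for n in("top","side")]
cv2.imwrite("pics/b7.png",np.hstack([cv2.resize(A[110:310,235:405],None,fx=2.3,fy=2.3,interpolation=cv2.INTER_CUBIC),cv2.resize(B[200:330,255:390],None,fx=3.0,fy=3.54,interpolation=cv2.INTER_CUBIC)]))
print(ctrl.read_time())
E
```

```text
press [82.1 57.6] 0.0604 F [4.3 1.5] 8.3 rot [-1.7992e+02  1.0000e-02  1.0610e+02] -0.0 31.0
45 [-3.3 -2.   7.7] [0.5102 0.0087 0.0607]
55 [-2.2 -0.9  7.8] [ 0.5197 -0.0063  0.061 ]
65 [ 0.3 -0.8  7.2] [ 0.5316 -0.0194  0.0612]
75 [-0.2 -0.7  6.3] [ 0.5455 -0.0302  0.0615]
85 [ 0.3 -0.4  6.2] [ 0.561  -0.0383  0.0616]
95 [0.7 0.6 7.3] [ 0.5775 -0.0436  0.0615]
105 [1.5 2.3 6.8] [ 0.5945 -0.046   0.0615]
112 [-2.6  0.1  7.8] [ 0.6055 -0.0464  0.0608]
end True -241.67741947311444 [-6.1 -0.7  8.4] 34.9583
end [-47.5  88.1] 0.0599 F [5.5 2.6] 8.4 rot [ 179.97   -0.61 -168.66] 0.003 35.0
37.625
```

View pics/b7.png

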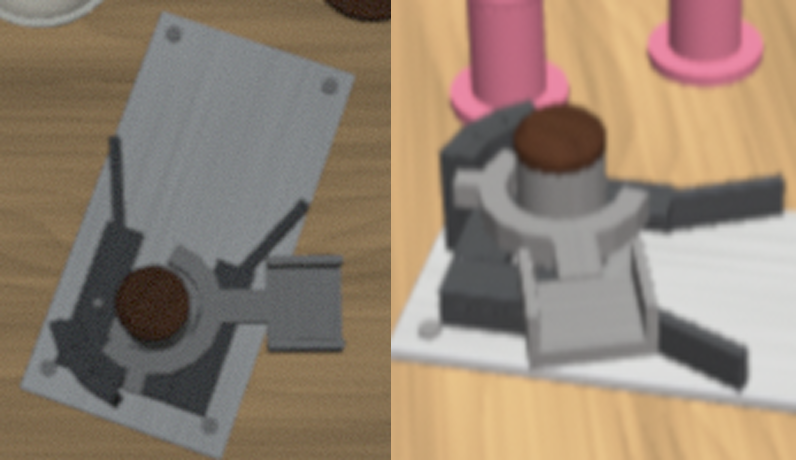

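```bash
python3 - <<'E'
from geo import *
import cv2
for n,(y0,y1,x0,x1) in dict(side=(262,308,296,348),top=(218,270,345,390)).items():
    a=cv2.cvtColor(pickle.load(open(n+"0.pkl","rb"))["pixels"],cv2.COLOR_RGB2GRAY)[y0:y1,x0:x1].astype(np.float32)
    b=cv2.cvtColor(ctrl.camera(n)["pixels"],cv2.COLOR_RGB2GRAY)[y0:y1,x0:x1].astype(np.float32)
    print(n,cv2.phaseCorrelate(a,b,cv2.createHanningWindow(a.shape[::-1],cv2.CV_32F)),abs(a-b).mean())
E
```

```text
side ((0.4070954215719773, 0.2822744227151155), 0.7245783386407075) 18.121656
top ((0.6380355636413988, -0.116717272965424), 0.8781005657258838) 3.9508548
```

```bash
python3 -c "
from workcell import ctrl
print(ctrl.finish_job(),ctrl.read_time())"
```

```text
the job is handed in; nothing more can be done
the job is handed in; nothing more can be done
```

The cup is in its seat, with the collar swung back to its locked stop and sprung up. I handed the job in at about 38 s; during the first slide the cup tipped about 10°, so I stood it upright and re-gripped it before sliding it home.

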